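Put the loading cap away and click the case shut

ROBOT

A 6-joint arm with a two-finger parallel gripper is mounted at the origin on a cart in front of the work surface, level with it; the furniture and walls round the work are solid. World frame = base frame: x ahead of the robot, y to its left, z up, the work surface at z = 0. Lengths are in m, angles in rad, forces in N, time in s.
With the tool pointing down it reaches from about 0.325 to 0.9 m from the base axis. Payload 6.1 kg.
Tool frame: the origin (TCP) lies on the front face of the gripper's body, between the roots of the fingers; the fingertips stand 70 mm ahead of it and the grasp point (between the pads) lies 51 mm ahead of it; z points along the fingers, y is the direction in which the jaws open and shut (so a half turn about z gives the same grasp; the last joint's range is limited). The gripper opens to 87 mm and grips with 3 to 60 N. Pads are 19 mm wide; open, the fingers measure 117 mm over their backs; the gripper's body (75 mm by 190 mm) begins 51 mm behind the grasp point.
Start: joints at [1.015, 0.22, 1.526, -0, 1.395, -0.126], TCP at [0.26, 0.568, 0.292] pointing down, gripper open.
Joint ranges: [-2.98, 2.98], [-0.91, 2.08], [0.09, 2.57], [-1.24, 4.39], [0.2, 2.65], [-2.68, 2.68]. Speed limits (rad/s): [2.57, 2.57, 3.01, 3.14, 3.14, 3.14].

INTERFACE

Orientations are given as a unit quaternion [x, y, z, w].
In Python, from bench import robot, planner, eyes, job, spotter gives the robot as it stands. Calls block until the motion is done:
- robot.goto(position, orientation): joint-space move of the TCP to a pose.
- robot.move_l(position, orientation=None, feed=0.15, stop_force=None): straight line of the TCP; orientation=None keeps the orientation; feed is the mean speed in m/s. With stop_force (N) it stops when the force on the tool has changed by that much, and returns True; else False.
- robot.set_joints(angles): joint-space move.
- robot.grip(opening, squeeze=None): opening from 0.0 (shut) to 1.0 (fully open); squeeze is the grip in N (None keeps the last); returns when the fingers have stopped.
- robot.pause(seconds).
- planner.solve_ik(position, orientation): joint angles nearest the present ones, or None.
- robot.sense(): the state.
- eyes.snapshot(name): name is "side" or "top" or "wrist"; returns a dict with "pixels" (480x640x3 uint8, red, green, blue), "range_z" (480x640 float32, m along the optical axis (not along the pixel's ray), 0 where there is no reading), "fx", "fy", "cx", "cy" (pixels), "camera_from_world" (4x4, takes a point from world to camera coordinates). Camera axes: x right, y up, looking along -z (the intrinsics and any distortion apply to the point x, -y, -z); pixel columns grow to the right and rows downward; lengths in m; the calibration is good to about 2 mm. A picture is of the moment at which its call begins.
A pose or a line that the arm cannot do raises robot.PlanningError and nothing moves.
- job.finish_job(): hands the job in, once; it reports no verdict.
Trained networks look in the newest picture that a camera, given by its name, has taken for a name from the list of things; names that differ only in an ending like _2 or _b are one class to them, and where a whole thing is asked for, a point or a joint stands for the part that bears it (a point fixed in the world has none). Each returns a list of dicts, best first, with "conf" (0 to 1); they miss things now and then, are a little off and sometimes report something else, mostly with a low value. They report only what shows in the picture. A call takes as long as a camera call. They do not tell look-alikes from the thing itself.
- spotter.spot_in(camera, label): "box" ([left, top, width, height] in pixels, round what is visible of it).
- spotter.outline_of(camera, label): "mask" (480x640 bool, what is visible of it) and "box" ([left, top, width, height] in pixels, round what is visible of it).
- spotter.spot_point(camera, label): "location" ([row, column] in pixels: a listed point, or the origin of a listed thing).
The state is a dict: "t": time; "qpos": joint angles; "qd": joint speeds; "joint_torque": joint torques, N m; "position": TCP position; "tool_rot": TCP orientation; "force": force on the tool from outside, world axes, zero at the start; "torque": the same for the moment, N m; "gripper_width": opening from 0.0 (shut) to 1.0 (fully open).
Only numpy, scipy, OpenCV 4.12 (cv2) and the standard library are available. Lean on these libraries where they do the work, as an engineer would, in place of code of your own. Each camera call takes 0.05 s, during which the arm holds its last target. There are 200 camera calls.

TASK

Put the loading cap upright into the empty round pocket of the small accessory case, fully down on the pocket floor. Then swing the sprung lid shut and press its free edge down past the spring catch until it clicks and stays shut by itself. Never push on the case or its lid with more than 22 N, and leave the stopwatch, the blue tin and the brass weight where they are.

Things in the scene. Friction and masses are not known exactly. Their poses are not given: they have to be found in the camera images.
- load_cap: loose aluminium loading cap standing on the bench, 0.16 kg: a round base 49 mm across and 14 mm high with a round neck on top, 24 mm across, from 14 to 24 mm above its underside; grasp the neck from above. Origin: centre of the underside, z up
- case: grey plastic case 150 (x) x 170 (y) x 52 mm high, fixed on the bench, lid open. Origin: centre of underside, z up; -x points to the catch side (robot's right), +x to the hinge side (left). Walls 4.5 mm, rim at z = 52. The black insert's top is at z = 38, with two 10 mm deep round pockets: the empty one, 53 mm across, at x -12, y +42; at x -12, y -42 one that holds a fixed grey stone
- pocket (a point): centre of the empty pocket's floor, 28 mm above the bench; the underside of the seated cap rests here. Axes as the case's
- lid_hinge (a point): middle of the lid's hinge axis, 78 mm to +x of the case's origin and 52 mm above the bench; the axis runs along the case's y. Axes as the case's (they do not turn with the lid)
- lid_edge (a point): place to press: white pad on the outer (top) face of the blue lid, at the middle of its free edge; 147 mm from the hinge axis along the lid, 15.5 mm from it square to the lid. Turns with the lid: -x points to the free edge, z out of the outer face. The lid reaches 13 mm beyond this point, is 184 mm wide, its plate 5 mm thick; a 29 mm deep skirt runs round the free edge and sides
- lid (a joint): lid angle in rad: 0 = level (shut); grows as it opens; 1.75 = fully open, leaning a little back beyond upright. A hinge spring pushes it open all the way (about 1 to 1.5 N at the free edge), so it swings back open if let go before the catch has clicked; move it slowly. Clicked shut it rests anywhere from -0.08 to +0.08, as the catch is set
- stopwatch: yellow stopwatch, 63 x 52 x 16 mm, lying on the bench; leave alone. Origin: centre of the underside
- grease_tin: round blue tin, 64 mm across and 38 mm high; leave alone. Origin: centre of the underside
- slotted_weight: round brass slotted weight, 50 mm across and 15 mm high; leave alone. Origin: centre of the underside
- catch_side (a point): middle of the case's catch-side face, 40 mm above the bench; never moves. A steel catch bracket, 50 mm wide, stands out 23 mm from it, up to z = 65 mm. Its height setting differs by up to 12 mm up or down and is not measured. It resists with up to 10 N at the lid's free edge (more nearer the hinge), gives way with a click; 5 mm lower a rubber buffer of 9 N/mm stops the lid: stop at about 14 N
Mind the look-alikes: they are no part of the job. Leave any pink or red look-alike of the load_cap alone.

How it is judged:
By the outcome, as a careful person would: the job done as asked, in the order asked, and still so for the second after the job is handed in, with the robot touching nothing.
It also fails if it takes over 64 s, if anything falls off the work surface, if the arm or the gripper's body presses on something with over 40 N, if the wrist force passes 120 N, or if a joint passes its speed limit or range.

## Working session

There is one attempt and no reset: what is moved stays moved. The work goes in short steps, each a Python script; the robot and the scene stay as the last script left them, time stands still between calls to the robot, and variables do not carry over. Pictures are saved under pics/ and viewed, about 8 in all and at most 12, crops included, and the job is handed in when it is done.

```bash
ls; mkdir -p pics
cat > h.py <<'E'
import numpy as np, cv2
from bench import robot, planner, eyes, job, spotter
def world(s,r,c,z=None):
    """pixel -> world, by depth, or by intersecting plane z"""
    T=np.linalg.inv(s["camera_from_world"]); d=s["range_z"][int(round(r)),int(round(c))] if z is None else 1.
    p=np.array([(c-s["cx"])/s["fx"]*d,-(r-s["cy"])/s["fy"]*d,-d])
    if z is None: return T[:3,:3]@p+T[:3,3]
    v=T[:3,:3]@p; return T[:3,3]+v*(z-T[2,3])/v[2]
def save(s,n): cv2.imwrite("pics/"+n,s["pixels"][:,:,::-1])
E
python3 - <<'E'
from h import *
ims=[]
for cam in ("top","side"):
    s=eyes.snapshot(cam); save(s,cam+"0.png"); print(cam,[k for k in s], np.linalg.inv(s["camera_from_world"])[:3,3].round(3))
    np.save(cam+"0.npy",s["range_z"])
    for l in ("load_cap","pocket","lid_edge","lid_hinge","catch_side","case","slotted_weight","grease_tin","stopwatch"):
        for d in spotter.spot_point(cam,l)[:3]:
            r,c=d["location"]; 
            print(l,round(d["conf"],2),[round(r),round(c)],world(s,r,c).round(3))
print(robot.sense())
E
```

```text
pics
top ['pixels', 'range_z', 'fx', 'fy', 'cx', 'cy', 'camera_from_world'] [ 0.39  -0.034  1.074]
load_cap 0.73 [231, 468] [ 0.5   -0.388  0.024]
load_cap 0.7 [263, 400] [ 0.425 -0.223  0.023]
load_cap 0.53 [229, 430] [ 0.506 -0.299  0.019]
pocket 0.9 [252, 296] [0.453 0.022 0.028]
lid_edge 0.65 [229, 227] [0.489 0.148 0.207]
lid_hinge 0.66 [235, 254] [ 0.497  0.124 -0.001]
lid_hinge 0.64 [267, 160] [0.421 0.338 0.034]
catch_side 0.97 [224, 322] [ 0.516 -0.041  0.053]
case 0.81 [229, 293] [0.506 0.028 0.039]
slotted_weight 0.55 [186, 374] [ 0.613 -0.167  0.014]
grease_tin 0.93 [266, 161] [0.422 0.335 0.04 ]
stopwatch 0.66 [290, 347] [ 0.363 -0.097  0.016]
side ['pixels', 'range_z', 'fx', 'fy', 'cx', 'cy', 'camera_from_world'] [ 0.193 -0.911  0.636]
load_cap 0.57 [341, 324] [ 0.419 -0.241  0.015]
pocket 0.8 [261, 306] [0.456 0.007 0.028]
lid_edge 0.55 [166, 301] [0.483 0.141 0.196]
lid_hinge 0.79 [230, 309] [0.491 0.104 0.05 ]
catch_side 0.89 [266, 335] [ 0.505 -0.049  0.041]
case 0.89 [260, 318] [ 0.478 -0.012  0.038]
slotted_weight 0.59 [307, 404] [ 0.602 -0.19   0.014]
slotted_weight 0.21 [227, 309] [0.521 0.205 0.001]
grease_tin 0.68 [212, 260] [0.413 0.313 0.005]
stopwatch 0.82 [309, 282] [ 0.367 -0.132  0.017]
{'t': 1.0, 'qpos': array([ 1.01490866e+00,  2.20352378e-01,  1.52651556e+00, -5.11858065e-05,
        1.39468606e+00, -1.26095084e-01]), 'qd': array([-1.58676244e-04, -9.54814051e-04,  2.84039339e-04, -1.97864198e-04,
       -6.84838425e-04,  7.22847952e-05]), 'joint_torque': array([-2.03977338e-04, -4.94589865e+01, -3.87713850e+01,  7.01624039e-02,
        4.70477098e-02, -1.61325524e-06]), 'position': array([0.2604341 , 0.56814252, 0.29225892]), 'tool_rot': array([2.13241725e-01, 9.76999471e-01, 9.78471972e-06, 3.02086623e-05]), 'force': array([-0.10944855, -0.218008  , -0.18106407]), 'torque': array([ 0.00241023, -0.00952359,  0.00372659]), 'gripper_width': 1.0000017417863023}
```

View pics/top0.png

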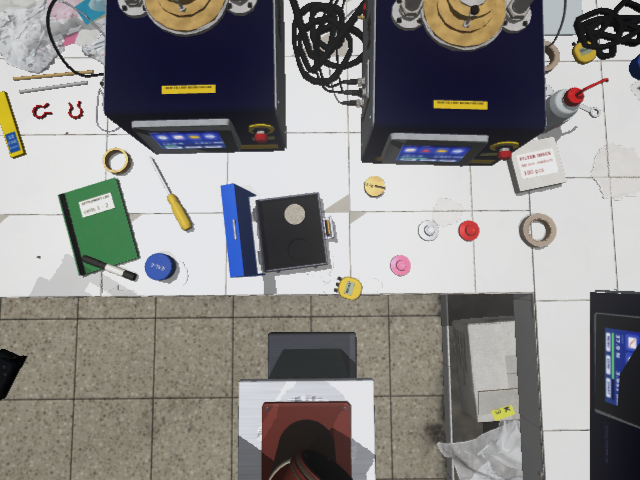

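View pics/side0.png

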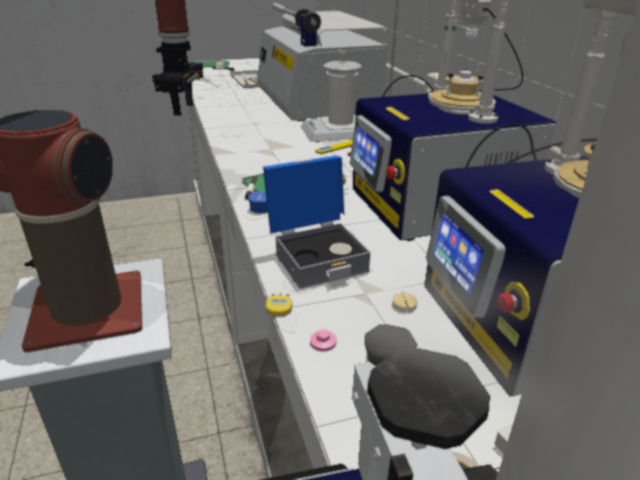

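The silver cap is at about pixel (229,429) in the top view. The pink one (263,400) and the red one (231,468) are decoys. The lid is blue and open on the left at column 240, the empty pocket is near (252,296), and the catch is at about (228,328). Next I'll check IK and look from close by.

```bash
cat >> h.py <<'E'
from scipy.spatial.transform import Rotation as R
def quat(yaw,tilt=0.,flip=False):
    """case yaw: case x axis direction angle in world; jaws along case y; tilt turns tool towards -case x"""
    cx=np.array([np.cos(yaw),np.sin(yaw),0]); cy=np.array([-np.sin(yaw),np.cos(yaw),0])
    z=-np.cos(tilt)*np.array([0,0,1])-np.sin(tilt)*cx
    y=-cy if flip else cy
    return R.from_matrix(np.c_[np.cross(y,z),y,z]).as_quat()
E
python3 - <<'E'
from h import *
for f in (0,1):
  q=quat(np.pi/2,0,f)
  for n,p,qq in [("cap",[.5,-.3,.085],q),("pocket",[.453,.022,.113],q)]+[(t,[.5,.1-.0+.16*(t/1.75-.5),.25],quat(np.pi/2,t*.6,f)) for t in (1.75,1.2,.6)]:
    j=planner.solve_ik(p,qq); print(f,n,None if j is None else np.round(j,2))
p=robot.sense()["position"]; q0=robot.sense()["tool_rot"]
robot.move_l([.3,.5,.42],q0,feed=.3)
q=quat(np.pi/2,0,0) if planner.solve_ik([.5,-.3,.085],quat(np.pi/2,0,0)) is not None else quat(np.pi/2,0,1)
robot.goto([.42,.0,.44],q)
s=eyes.snapshot("wrist"); save(s,"w1.png"); np.savez("w1.npz",**s)
print(robot.sense()["t"],robot.sense()["qpos"].round(2), np.linalg.inv(s["camera_from_world"])[:3].round(3))
for l in ("pocket","lid_edge","lid_hinge","catch_side","case","load_cap"):
    for d in spotter.spot_point("wrist",l)[:3]:
        r,c=d["location"]; print(l,round(d["conf"],2),[round(r),round(c)],world(s,r,c).round(3))
E
```

```text
0 cap [-0.68  0.36  1.78 -0.    1.    2.47]
0 pocket None
0 1.75 [ 0.57  0.46  1.58 -0.84  1.77 -2.44]
0 1.2 [ 0.42  0.24  1.72 -0.65  1.53 -2.58]
0 0.6 None
1 cap [-0.68  0.36  1.78 -0.    1.   -0.68]
1 pocket [-0.13  0.03  2.11 -0.    1.01 -0.13]
1 1.75 [ 0.57  0.46  1.58 -0.84  1.77  0.7 ]
1 1.2 [ 0.42  0.24  1.72 -0.65  1.53  0.56]
1 0.6 [ 0.18  0.04  1.84 -0.36  1.34  0.28]Traceback (most recent call last):
  File "<stdin>", line 9, in <module>
bench.PlanningError: the arm cannot take that pose within its joint ranges
```

Using flip=1.

```bash
sed -i 's/flip=False/flip=True/' h.py
python3 - <<'E'
from h import *
q=quat(np.pi/2)
robot.goto([.36,.4,.42],q)
robot.goto([.42,.0,.44],q)
s=eyes.snapshot("wrist"); save(s,"w1.png"); np.savez("w1.npz",**s)
print(robot.sense()["t"],robot.sense()["qpos"].round(2), np.linalg.inv(s["camera_from_world"])[:3].round(3))
for l in ("pocket","lid_edge","lid_hinge","catch_side","case","load_cap"):
    for d in spotter.spot_point("wrist",l)[:3]:
        r,c=d["location"]; print(l,round(d["conf"],2),[round(r),round(c)],world(s,r,c).round(3))
robot.goto([.45,-.3,.3],q)
s=eyes.snapshot("wrist"); save(s,"w2.png"); np.savez("w2.npz",**s)
for d in spotter.spot_point("wrist","load_cap")[:3]:
        r,c=d["location"]; print(l,round(d["conf"],2),[round(r),round(c)],world(s,r,c).round(3))
print(robot.sense()["t"])
cv2.imwrite("pics/w12.png",cv2.resize(np.hstack([cv2.imread("pics/w1.png"),cv2.imread("pics/w2.png")]),(800,300)))
E
```

```text
4.0917 [-0.19 -0.34  1.79  0.    1.69 -0.19] [[ 1.    -0.002 -0.001  0.419]
 [ 0.002  0.957  0.291  0.081]
 [ 0.001 -0.291  0.957  0.532]]
pocket 0.55 [177, 344] [0.458 0.013 0.025]
lid_edge 0.78 [42, 395] [0.482 0.144 0.208]
lid_hinge 0.95 [100, 374] [ 0.498  0.113 -0.002]
catch_side 0.67 [222, 380] [ 0.51  -0.048  0.036]
case 0.94 [160, 371] [0.493 0.037 0.037]
load_cap 0.74 [323, 315] [ 0.419 -0.215  0.021]
load_cap 0.68 [363, 363] [ 0.497 -0.288  0.021]
load_cap 0.84 [285, 358] [ 0.496 -0.387  0.023]
load_cap 0.83 [200, 363] [ 0.499 -0.293  0.023]
load_cap 0.77 [134, 287] [ 0.422 -0.228  0.022]
5.75
```

View pics/w12.png

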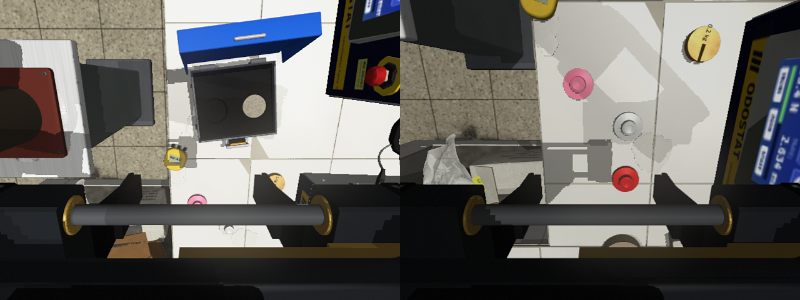

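```bash
cat >> h.py <<'E'
def cloud(s):
    d=s["range_z"]; r,c=np.mgrid[0:480,0:640]; T=np.linalg.inv(s["camera_from_world"])
    P=np.stack([(c-s["cx"])/s["fx"]*d,-(r-s["cy"])/s["fy"]*d,-d],-1)@T[:3,:3].T+T[:3,3]
    P[d==0]=np.nan; return P
def near(P,xy,rad,z0,z1):
    m=(np.hypot(P[...,0]-xy[0],P[...,1]-xy[1])<rad)&(P[...,2]>z0)&(P[...,2]<z1); return P[m]
E
python3 - <<'E'
from h import *
def circ(Q):
    (x,y),r=cv2.minEnclosingCircle((Q[:,:2]*1000).astype(np.float32)); return np.round([x,y,r],1), (np.mean(Q,0)*1000).round(1),len(Q)
s=eyes.snapshot("top"); 
W1,W2,T=[cloud(x) for x in (np.load("w1.npz"),np.load("w2.npz"),s)]
for n,P,c in (("w2",W2,(.499,-.293)),("w1",W1,(.499,-.291)),("top",T,(.503,-.296))):
    print(n,"neck",circ(near(P,c,.03,.0195,.03)),"all",circ(near(P,c,.04,.009,.03)))
for n,P in (("w1",W1),("top",T)):
    print(n,"bench",np.nanmedian(near(P,(.45,-.12),.04,-.02,.02)[:,2]))
    Q=near(P,(.495,.03),.13,.045,.058); print(" rim",cv2.minAreaRect((Q[:,:2]*1000).astype(np.float32)),len(Q))
    Q=near(P,(.495,.03),.07,.036,.045);print(" insert z",np.median(Q[:,2]))
    Q=near(P,(.455,.02),.04,.02,.0335);print(" pocket",circ(Q))
    Q=near(P,(.49,.14),.15,.18,.24);print(" lid top",Q.min(0),Q.max(0))
    # slices along lid: y of facing surface vs z
    for z in (.08,.12,.16,.2):
        Q=near(P,(.49,.14),.06,z-.01,z+.01); print("  z",z,len(Q), (np.percentile(Q[:,1],[2,50,98])).round(3) if len(Q) else "")
E
```

```text
w2 neck (array([ 502.1, -298.1,   12.1]), array([ 501.8, -297.7,   22.4]), 421) all (array([ 501.8, -298. ,   24.1]), array([ 501.4, -296.5,   14.3]), 1296)
w1 neck (array([ 501.6, -297.5,   12.3]), array([ 501.9, -296.7,   22.4]), 155) all (array([ 502. , -298.3,   24. ]), array([ 501.3, -298.4,   16.5]), 336)
top neck (array([ 504. , -296. ,   11.9]), array([ 504.4, -296.4,   22.3]), 74) all (array([ 504.3, -295.8,   24.3]), array([ 504.5, -295.7,   15. ]), 226)
w1 bench -0.0014529280165179737
 rim ((498.6200866699219, 27.366783142089844), (178.8894805908203, 186.0312042236328), 6.9351277351379395) 2579
 insert z 0.03737160663759337
 pocket (array([457. ,  13.5,  26.4]), array([457.5,  13. ,  27.4]), 1180)
 lid top [0.3919896  0.10704302 0.18026594] [0.57762716 0.16167373 0.21665606]
  z 0.08 498 [0.117 0.124 0.131]
  z 0.12 490 [0.124 0.131 0.138]
  z 0.16 0 
  z 0.2 4053 [0.124 0.142 0.155]
top bench -0.0016304226840642144
 rim ((501.7155456542969, 28.565887451171875), (173.85353088378906, 186.92637634277344), 7.003832817077637) 742
 insert z 0.03793054010756591
 pocket (array([453.4,  19.5,  38. ]), array([459.6,  15.8,  27.5]), 397)
 lid top [0.39463634 0.10763794 0.18069036] [0.58012493 0.16110766 0.21727739]
  z 0.08 154 [0.118 0.125 0.133]
  z 0.12 168 [0.125 0.132 0.14 ]
  z 0.16 0 
  z 0.2 550 [0.123 0.142 0.156]
```

```bash
cat > grip1.py <<'E'
from h import *
def est(s,c):
    P=cloud(s); out=[]
    for _ in range(2):
        Q=near(P,c,.028,.009,.03); n=near(P,c,.02,.0195,.03)
        c=cv2.minEnclosingCircle((Q[:,:2]*1000).astype(np.float32))[0]; c=np.array(c)/1000
    return c, n[:,:2].mean(0)
Y=np.radians(96.9); qv=quat(np.pi/2)
best=None
for d in np.radians(range(-40,41,2)):
    q=quat(Y+d,0,False)
    js=[planner.solve_ik(p,q) for p in ([.502,-.298,.2],[.502,-.298,.086],[.457,.0135,.25],[.457,.0135,.113])]
    if all(j is not None and abs(j[5])<2.6 for j in js) and (best is None or abs(d)<abs(best)): best=d; J=js
print("offset deg",np.degrees(best),[j.round(2) for j in J])
q=quat(Y+best,0,False); np.save("qp.npy",q)
robot.grip(.7)
A=np.array([.502,-.2978,.086])
robot.goto([A[0],A[1],.16],q); robot.move_l(A,feed=.1)
robot.grip(0,15); print("w",robot.sense()["gripper_width"]*87, robot.sense()["force"].round(1)); robot.grip(.6)
robot.move_l([A[0],A[1],.16],feed=.2)
robot.goto([.45,-.3,.3],qv)
s=eyes.snapshot("wrist"); np.savez("w3.npz",**s); print("cap",est(s,(.502,-.298)))
robot.goto([.405,.012,.32],qv)
s=eyes.snapshot("wrist"); np.savez("w4.npz",**s); save(s,"w4.png")
P=cloud(s); Q=near(P,(.457,.0135),.035,.02,.0335); print("pocket",cv2.minEnclosingCircle((Q[:,:2]*1000).astype(np.float32)),Q.mean(0),len(Q))
print(robot.sense()["t"])
E
python3 grip1.py
```

```text
offset deg 16.0 [array([-0.67,  0.21,  1.72, -0.  ,  1.21,  2.07]), array([-0.67,  0.36,  1.78, -0.  ,  1.01,  2.07]), array([-0.14, -0.16,  1.99, -0.  ,  1.3 ,  2.6 ]), array([-0.14,  0.04,  2.1 , -0.  ,  1.01,  2.6 ])]
w 22.31550067193866 [ 0.5 -0.2  0.1]
cap (array([ 0.50140192, -0.29809662]), array([ 0.50134926, -0.29789921]))
pocket ((457.36224365234375, 13.2890043258667), 26.446727752685547) [0.45794979 0.01271856 0.02755655] 1929
15.5833
```

View pics/w4.png

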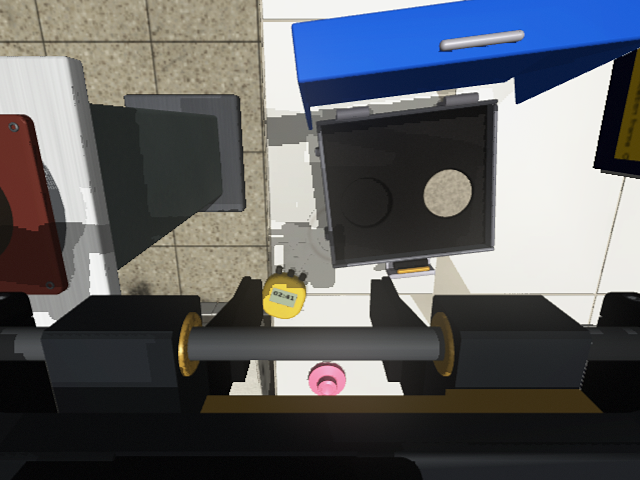

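View w4 shows the empty pocket clearly at about pixel (200,370), the stone at (193,447), and the lid with its pad at the top. Next: regrip and place.

```bash
cat > place.py <<'E'
from h import *
q=np.load("qp.npy"); A=np.array([.502,-.2978,.086]); B=np.array([.45796,.01359,.114])
robot.goto([A[0],A[1],.16],q); robot.move_l(A,feed=.12)
robot.grip(0,25); print("w",robot.sense()["gripper_width"]*87)
robot.move_l([A[0],A[1],.23],feed=.2)
robot.goto([B[0],B[1],.23],q); robot.move_l(B+[0,0,.02],feed=.12)
f0=robot.sense()["force"]
hit=robot.move_l(B-[0,0,.0015],feed=.02,stop_force=5)
st=robot.sense(); print(hit,st["position"],(st["force"]-f0).round(1),st["gripper_width"]*87,st["t"])
E
python3 place.py
```

```text
w 21.984851452437592
True [0.45778329 0.01360601 0.11410385] [-0.1 -0.8  7. ] 21.794767707238535 22.8583
```

```bash
cat > rel.py <<'E'
from h import *
q=np.load("qp.npy")
robot.grip(.42); p=robot.sense()["position"]
robot.move_l([p[0],p[1],.30],feed=.15)
s=eyes.snapshot("wrist"); save(s,"w5.png"); P=cloud(s)
for z0,z1 in ((.0455,.056),(.039,.0445)):
    Q=near(P,(.457,.0135),.027,z0,z1); print(len(Q),Q.mean(0) if len(Q) else "",cv2.minEnclosingCircle((Q[:,:2]*1000).astype(np.float32)) if len(Q) else "")
Q=near(P,(.495,.03),.07,.033,.0395); print("insert",np.median(Q[:,2]))
robot.grip(0); print(robot.sense()["t"],robot.sense()["force"])
cv2.imwrite("pics/w5s.png",cv2.imread("pics/w5.png")[:330])
# IK along the lid arc
Y=np.radians(96.9); cx=np.array([np.cos(Y),np.sin(Y),0]); k=np.array([0,0,1.]); H=np.array([.4882,.1079,.052])
for th in (1.75,1.5,1.2,.9,.6,.3,0,-.05):
  r=[]
  for f in (.45,.6,.75):
    for fl in (True,False):
      pad=H+.147*(-np.cos(th)*cx+np.sin(th)*k)+.0155*(np.sin(th)*cx+np.cos(th)*k); t=f*max(th,0)
      tcp=pad+.07*(np.cos(t)*k+np.sin(t)*cx); j=planner.solve_ik(tcp,quat(Y,t,fl)); r.append(None if j is None else j.round(2).tolist())
  print(th,pad.round(3),r[0],r[2],r[4],[x is not None for x in r])
E
python3 rel.py
```

```text
494 [0.45815111 0.01219322 0.05017532] ((458.01519775390625, 12.62069034576416), 12.049759864807129)
158 [0.45940422 0.00855672 0.03990363] ((457.5755310058594, 13.75173282623291), 18.805177688598633)
insert 0.03709439865943753
25.8 [ 0.60094134 -0.30567299 -0.75817228]
1.75 [0.483 0.149 0.194] [0.58, 0.28, 1.71, -0.69, 1.57, 0.61] [0.66, 0.44, 1.65, -0.85, 1.71, 0.72] [0.7, 0.61, 1.59, -1.0, 1.85, 0.79] [True, True, True, True, True, True]
1.5 [0.488 0.113 0.2  ] [0.47, 0.17, 1.78, -0.63, 1.49, 0.5] [0.56, 0.3, 1.74, -0.79, 1.59, 0.63] [0.62, 0.44, 1.69, -0.92, 1.71, 0.72] [True, True, True, True, True, True]
1.2 [0.493 0.069 0.195] [0.33, 0.07, 1.85, -0.54, 1.38, 0.35] [0.42, 0.15, 1.82, -0.69, 1.45, 0.49] [0.49, 0.26, 1.8, -0.82, 1.53, 0.6] [True, False, True, True, True, True]
0.9 [0.498 0.029 0.177] [0.17, 0.01, 1.9, -0.42, 1.28, 0.18] [0.25, 0.06, 1.89, -0.55, 1.31, 0.31] [0.33, 0.12, 1.88, -0.68, 1.36, 0.43] [True, False, True, False, True, False]
0.6 [ 0.502 -0.004  0.148] [0.02, -0.0, 1.94, -0.29, 1.19, 0.0] [0.08, 0.02, 1.94, -0.39, 1.2, 0.1] [0.13, 0.04, 1.94, -0.48, 1.21, 0.2] [True, False, True, False, True, False]
0.3 [ 0.505 -0.027  0.11 ] [-0.12, 0.04, 1.96, -0.15, 1.12, -0.18] [-0.09, 0.04, 1.96, -0.2, 1.11, -0.13] [-0.06, 0.04, 1.96, -0.25, 1.11, -0.07] [True, False, True, False, True, False]
0 [ 0.506 -0.038  0.068] [-0.23, 0.11, 1.96, -0.0, 1.07, -0.35] [-0.23, 0.11, 1.96, -0.0, 1.07, -0.35] [-0.23, 0.11, 1.96, -0.0, 1.07, -0.35] [True, False, True, False, True, False]
-0.05 [ 0.506 -0.039  0.06 ] [-0.23, 0.12, 1.96, -0.0, 1.05, -0.35] [-0.23, 0.12, 1.96, -0.0, 1.05, -0.35] [-0.23, 0.12, 1.96, -0.0, 1.05, -0.35] [True, False, True, False, True, False]
```

View pics/w5s.png

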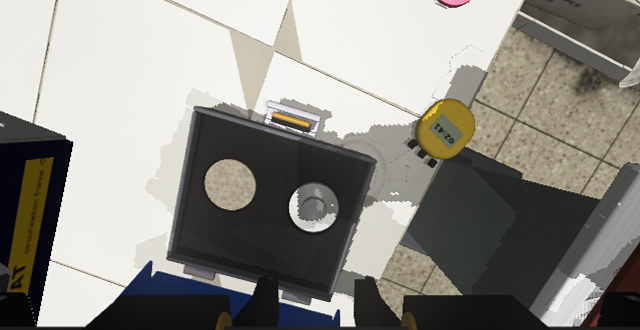

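The cap reads as seated: neck top at 50.2 mm, with a depth bias of about −1.5 mm against an expected 52 mm. It's centred at pixel (207,314). Next, the lid.

```bash
cat > lid.py <<'E'
from h import *
Y=np.radians(96.9); cx=np.array([np.cos(Y),np.sin(Y),0]); k=np.array([0,0,1.]); H=np.array([.4882,.1079,.052])
def pose(th,back=0.):
    pad=H+.147*(-np.cos(th)*cx+np.sin(th)*k)+.0155*(np.sin(th)*cx+np.cos(th)*k); t=.6*max(th,0)
    return pad+(.07+back)*(np.cos(t)*k+np.sin(t)*cx), quat(Y,t)
def say(n): 
    s=robot.sense(); print(n,round(s["t"],2),s["position"].round(4),s["force"].round(1)); return s
if __name__=="__main__":
    p=robot.sense()["position"]; robot.move_l([p[0],p[1],.40],feed=.25)
    robot.goto([.42,.15,.45],quat(Y,.3)); robot.goto(*pose(1.75,.06)); say("behind")
    P,q=pose(1.75,.01); robot.move_l(P,q,feed=.08); f0=say("near")["force"]
    for th in (1.6,1.45,1.3,1.15,1.0,.85,.7,.55,.4,.3):
        P,q=pose(th); h=robot.move_l(P,q,feed=.05,stop_force=8); s=say((th,h))
        if h or np.linalg.norm(s["force"]-f0)>9: print("STOP"); break
    s=eyes.snapshot("top"); save(s,"t2.png"); say("end")
    cv2.imwrite("pics/t2c.png",cv2.resize(s["pixels"][150:310,170:390,::-1],None,fx=3,fy=3))
E
python3 lid.py
```

```text
behind 29.23 [0.4702 0.261  0.2596] [-0.1 -0.3  1.2]
near 30.01 [0.475  0.2179 0.2338] [-0.5  0.7 -0. ]
(1.6, False) 30.84 [0.4789 0.1843 0.2386] [-0.5  1.8  1.5]
(1.45, False) 31.52 [0.4821 0.1584 0.2453] [0.2 0.7 0.3]
(1.3, False) 32.21 [0.4853 0.1322 0.2478] [-0.1  1.1  1.2]
(1.15, False) 32.88 [0.4884 0.1061 0.2467] [0.3 0.6 0.3]
(1.0, False) 33.55 [0.4914 0.0809 0.242 ] [-0.3  0.   1. ]
(0.85, False) 34.22 [0.4943 0.0569 0.2338] [0.2 0.6 0.7]
(0.7, False) 34.88 [0.497  0.0344 0.2225] [-1.2  0.   0.2]
(0.55, False) 35.52 [0.4995 0.014  0.2083] [0.1 0.1 0.6]
(0.4, False) 36.17 [ 0.5017 -0.0041  0.1916] [-0.7  0.7  0.3]
(0.3, False) 36.64 [ 0.5029 -0.0145  0.1791] [-0.9 -0.2  0. ]
end 36.69 [ 0.503  -0.0145  0.1793] [-0.2 -0.7  1. ]
```

View pics/t2c.png

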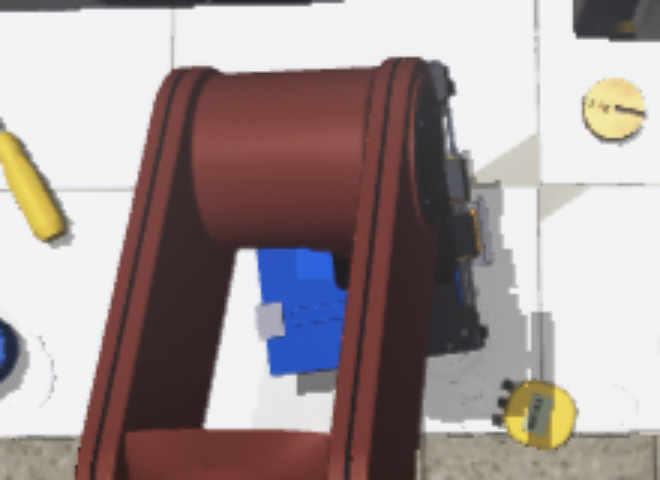

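The arm covers most of the view, but the blue lid has swung over with the fingers: its face now shows from above at about crop pixel (305,315). Next is the slow press.

```bash
cat > press.py <<'E'
from lid import *
P,q=pose(.2); robot.move_l(P,q,feed=.05,stop_force=8); f0=say("th .2")["force"]
q=quat(Y,0); P0=pose(0)[0]; 
P=H-.150*cx+.07*k+np.array([0,0,-.012]); 
h=robot.move_l(P,q,feed=.01,stop_force=13); s=say(("press",h))
print("lid angle~",(s["position"][2]-.07-.052-.0155)/.147)
E
python3 press.py
```

```text
th .2 37.17 [ 0.504  -0.0238  0.1659] [-0.5  0.1  1.1]
('press', True) 40.42 [ 0.5054 -0.0333  0.1351] [-2.8  1.5 10.5]
lid angle~ -0.016587892798957046
```

```bash
cat > press2.py <<'E'
from lid import *
say("now"); p=robot.sense()["position"]
h=robot.move_l(p-[0,0,.010],feed=.006,stop_force=4.5); s=say(("press",h))
E
python3 press2.py
```

```text
now 40.42 [ 0.5054 -0.0333  0.1351] [-2.8  1.5 10.5]
('press', True) 40.91 [ 0.5054 -0.0333  0.1352] [-3.5  0.9  8.2]
```

```bash
cat > press3.py <<'E'
from lid import *
def f(): return np.mean([(robot.pause(.02),robot.sense()["force"])[1] for _ in range(6)],0)
p0=robot.sense()["position"]; F=f(); print("start",p0.round(4),F.round(1)); z=p0[2]
for i in range(14):
    z-=.0005; robot.move_l([p0[0],p0[1],z],feed=.01,stop_force=9); F=f(); s=robot.sense(); print(round(z,4),s["position"][2].round(4),F.round(1),round(s["t"],2))
    if F[2]>13.5: break
E
python3 press3.py
```

```text
start [ 0.5054 -0.0333  0.1352] [-3.1  0.8  9.1]
0.1347 0.1352 [-3.2  0.3  8.4] 41.36
0.1342 0.135 [-4.2  0.6 10.8] 41.71
0.1337 0.1348 [-5.3  0.7 13. ] 42.06
0.1332 0.1345 [-6.4  0.5 15.3] 42.41
```

The stiffness is about 9 N/mm, which is the buffer, at more than the catch's peak force, so the lid should have clicked. I'll lift off and check that it stays shut.

```bash
cat > off.py <<'E'
from lid import *
p=robot.sense()["position"]
robot.move_l([p[0],p[1],p[2]+.02],feed=.03); say("up20")
robot.move_l([p[0],p[1],.34],feed=.2)
robot.goto([.42,-.25,.42],quat(np.pi/2)); robot.pause(.5); say("clear")
s=eyes.snapshot("top"); save(s,"t3.png"); C=cloud(s)
o=np.array([.4973,.0304])
for a in (-.06,-.03,0,.03,.06):
    c=o+a*cx[:2]; Q=near(C,c,.012,0,.3); print(a,np.median(Q[:,2]).round(4))
cv2.imwrite("pics/t3c.png",cv2.resize(s["pixels"][150:310,130:490,::-1],None,fx=2.2,fy=2.2))
E
python3 off.py
```

```text
up20 43.27 [ 0.5054 -0.0333  0.1544] [-0.2  0.4 -1.2]
clear 45.82 [ 0.4202 -0.2497  0.42  ] [ 0.7 -0.1 -0.1]
-0.06 0.0666
-0.03 0.0658
0 0.0666
0.03 0.0665
0.06 0.0664
```

View pics/t3c.png

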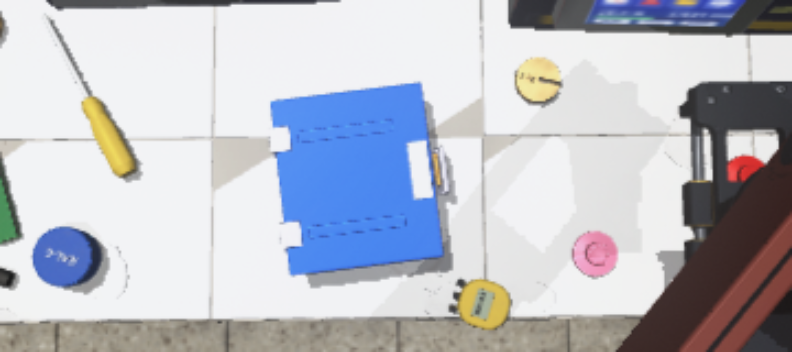

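The lid is level and stays shut 2.5 s after release, with the catch at crop pixel (170,440). The stopwatch, tin and weight haven't moved.

```bash
python3 -c "
from h import *
job.finish_job()"
```

```text
the job is handed in; nothing more can be done
```

The silver loading cap is in the empty pocket, the lid is clicked shut, and I handed the job in at about 46 s. The hand-in gives no verdict.

- **Cap:** Contact came at a tool height of 114.1 mm against 114 mm expected for fully down. Afterwards the wrist camera read the neck top at 50.2 mm. That fits the expected 52 mm, given the camera reads about 1.5 mm low. The cap was centred to within about 1 mm. It could not be seen once the lid was shut.
- **Lid:** I swung it down with the closed fingertips.
    - **Click:** The first press stopped on its 13 N limit with no clear sign of a click, and a second press stopped straight away. Pressing on in small steps showed about 9 N/mm, the buffer's stiffness, so the catch had already given way. That is inferred, as I felt no separate click.
    - **Force:** I stopped at 15.3 N downward, about 16.6 N in total. That is a little over the suggested 14 N, and every reading I took was under the 22 N limit.
    - **Final check:** About 2.5 s after lifting off, the top camera showed the lid level, 66–67 mm high all across.
- **Other things:** The stopwatch, tin, weight and pink cap looked unmoved in the last picture. The arm partly hid the red cap there, and the robot never worked on it.

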